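# Back the press ram off by one turn

### The job

The ram of the small arbor press stands just above the flanged bearing: back it off by pushing the hand wheel on top of the press round by its upright black handle through exactly one full turn, anticlockwise as seen from above, so that the handle finishes where it stands now. Push the handle with the outside of the fingers, do not take it between them, and leave the bearing and the other loose parts where they are. Finish with the robot clear of everything.

Things in the scene. Friction and masses are not known exactly. Their poses are not given: they have to be found in the camera images.
- wheel_centre (a point): Point on the upright axis of the flat-lying aluminium hand wheel on top of the grey press, 180 mm above the bench, level with the middle of the rim. Rim 170 mm across the outside, its top 189 mm above the bench. Hub 44 mm across, top at 196 mm; a screw end 18 mm across stands out of it to about 210 mm. The press is bolted down: this point stays put. The press's column lies on its +y side.
- handle: Upright black plastic handle on the outer end of one of the wheel's three spokes (the grip can revolve on its own pin), 72 mm from the wheel's axis. A round bar 24 mm in diameter, from 198 to 254 mm above the bench; the origin is its centre, 226 mm above the bench. Nothing else of the press stands higher than 215 mm.
- wheel (a joint): Angle of the hand wheel in rad, growing anticlockwise seen from above. It starts anywhere from -2.5 to 2.5; end stops at -4 and 16 are out of the way. At 0 the handle lies on the press's +x side. The wheel turns stiffly, about 3 N at the handle, and stays where it is left. One turn anticlockwise lifts the ram by 5 mm.
- bearing: Steel flanged bearing, loose on the press's base under the ram: flange 52 mm across and 5 mm high, boss 40 mm across, 18 mm high in all. Origin at the centre of its underside, 25 mm above the bench. Leave it alone.
- spacer: Loose tan phenolic spacer ring, 44 mm across, 20 mm high, on the bench. Origin at the centre of its underside. Leave it alone.
- sleeve: Loose chrome press sleeve, an upright tube 38 mm across, 60 mm high, on the bench. Origin at the centre of its underside. Leave it alone.
- plug: Loose red anodised arbor plug, upright, foot 36 mm across, 50 mm high. Origin at the centre of its underside. Leave it alone.
- setting_ring: Loose brass setting ring, 60 mm across, 18 mm high. Origin at the centre of its underside. Leave it alone.
- vee_block: Loose dark steel vee block, 60 by 45 mm, 45 mm high. Origin at the centre of its underside. Leave it alone.
- screwdriver: Loose screwdriver lying on the bench, about 200 mm long. Leave it alone.

How it is judged:
By the outcome, as a careful person would: the job done as asked, in the order asked, and still so for the second after the job is handed in, with the robot touching nothing.
It also fails if it takes over 48 s, if anything falls off the work surface, if the arm or the gripper's body presses on something with over 40 N, if the wrist force passes 120 N, or if a joint passes its speed limit or range.

### The arm

A 6-joint arm with a two-finger parallel gripper is mounted at the origin on the work surface. World frame = base frame: x ahead of the robot, y to its left, z up, the work surface at z = 0. Lengths are in m, angles in rad, forces in N, time in s.
With the tool pointing down it reaches from about 0.3 to 0.75 m from the base axis. Payload 8.5 kg.
Tool frame: the origin (TCP) lies on the centre line of the jaws, within the pads' length; the fingertips stand 25 mm ahead of it and the grasp point (between the pads) lies 6 mm ahead of it; z points along the fingers, y is the direction in which the jaws open and shut (so a half turn about z gives the same grasp; the last joint's range is limited). The gripper opens to 88 mm and grips with 3 to 60 N. Pads are 18 mm wide; open, the fingers measure 123 mm over their backs; the gripper's body (75 mm by 187 mm) begins 45 mm behind the grasp point.
Start: joints at [-0.215, 0.381, 1.297, -0, 1.464, -0.215], TCP at [0.55, 0, 0.264] pointing down, gripper open.
Joint ranges: [-3.11, 3.11], [-0.89, 2.33], [0.22, 2.48], [-1.42, 4.56], [0.17, 2.85], [-2.88, 2.88]. Speed limits (rad/s): [2.39, 2.39, 3.14, 3.14, 3.14, 3.14].

### API

Orientations are given as a unit quaternion [w, x, y, z].
In Python, from rig import r gives the robot as it stands.
- The arm moves only by the tool drive_tool, never from a script. Its argument "plan" is a list of rows, each a list of 7 numbers: the turn, a rotation vector about the tool's x, y, z in degrees, then the shift along the tool's x, y, z in m, then the closure, from -1 (fully open) to 1 (shut). In form: [[ax, ay, az, x, y, z, hand], ...]. A call has 1 to 5 rows; each row shifts and turns the pose as measured when the row begins, along the tool's axes as they then stand; what a row does not reach is not made up. A row lasts 1/12 s, in which the tool goes at most 41.7 mm and 7.16 degrees, less where a joint would pass 70% of its speed; a pose out of reach is approached as far as the arm can. A call with a gripper value outside its range is refused whole. The fingers move at their own pace and stop on an object; "grip_force" is the grip in N (left out, the last holds). Time passes only in rows, so rows that do not move let the fingers close. It gives the time, the measured TCP pose, the force and the opening at its end, in the units of the state.
- r.observe(): the state, without advancing time (a new reading comes with each control period).
- r.capture(name): name is "scene" or "side" or "wrist"; returns (picture, depth): 420x560x3 uint8, blue, green, red; 420x560 float32, m along the optical axis (not along the pixel's ray), 0 where there is no reading.
- r.get_calibration(name): a dict with "fx", "fy", "cx", "cy" (pixels), "R" (3x3) and "t" (3): a world point X has camera coordinates R X + t. Camera axes: x right, y down, z forward; pixel columns grow to the right and rows downward; lengths in m; the calibration is good to about 2 mm. The wrist camera is an equidistant fisheye: a pixel r from the principal point sees the ray r / f radians off the axis. A picture is of the moment at which its call begins: read the wrist's pose just before it. get_calibration takes no time and is no camera call; for the wrist camera it gives the pose at the moment of the call.
- r.close_job(): hands the job in, once; it reports no verdict.
The state is a dict: "time": time; "q": joint angles; "joint_velocities": joint speeds; "tau": joint torques, N m; "eef_pos": TCP position; "eef_rot": TCP orientation; "ft_force": force on the tool from outside, world axes, zero at the start; "ft_torque": the same for the moment, N m; "gripper_width": opening from 0.0 (shut) to 1.0 (fully open).
Only numpy, scipy, OpenCV 4.12 (cv2) and the standard library are available. Lean on these libraries where they do the work, as an engineer would, in place of code of your own. Each camera call takes 0.05 s, during which the arm holds its last target.

## Working session

There is one attempt and no reset: what is moved stays moved. The work goes in short steps, Python scripts to look and compute and a tool call to move; the robot and the scene stay as the last step left them, time stands still between calls to the robot, and variables do not carry over. Pictures are saved under pics/ and viewed, and the job is handed in when it is done.

Besides the shell and the picture viewer there is one more tool, called after "Emit:" as name([rows], argument=value, ...), one row to a line, values as JSON. drive_tool: Moves the arm, as the interface text tells. Its arguments: {"type":"object","properties":{"plan":{"type":"array","items":{"type":"array","items":{"type":"number"}}},"grip_force":{"type":"number"}},"required":["plan"]}

```bash
mkdir -p pics; python3 - <<'E'
from rig import r
import cv2,json
print(r.observe())
for n in ("scene","side"):
    p,d=r.capture(n); cv2.imwrite(f"pics/{n}0.png",p)
    import numpy as np; np.save(f"{n}0.npy",d); np.save(f"{n}0p.npy",p)
    print(n,r.get_calibration(n))
E
```

```text
{'time': 0.0, 'q': array([-2.15295856e-01,  3.81177269e-01,  1.29825471e+00,  6.79319748e-06,
        1.46359505e+00, -2.15266297e-01]), 'joint_velocities': array([ 0.00208608,  0.00060504, -0.00018628, -0.00181184,  0.00044035,
       -0.00037808]), 'tau': array([-6.18006070e-04, -4.37936819e+01, -2.24552107e+01,  7.13253510e-02,
        3.52583989e-02, -8.49877097e-05]), 'eef_pos': array([5.49754007e-01, 5.52953914e-05, 2.63149842e-01]), 'eef_rot': array([-6.05578513e-04,  7.07117308e-01,  7.07095890e-01, -3.84245556e-04]), 'ft_force': array([-0.54712615,  0.39796468, -0.16060764]), 'ft_torque': array([-0.00689764,  0.00481628, -0.06675247]), 'gripper_width': 0.9999287698176875}
scene {'fx': 421.5414113339317, 'fy': 421.5414113339317, 'cx': 270.6515648393852, 'cy': 207.46013583074867, 'R': array([[ 0.17181217,  0.98498558, -0.01685164],
       [ 0.60628886, -0.11920739, -0.78625913],
       [-0.77646275,  0.12487193, -0.61766706]]), 't': array([-0.07983277, -0.19745734,  1.51559929])}
side {'fx': 460.6391486823017, 'fy': 460.6391486823017, 'cx': 274.62871013574363, 'cy': 205.50206071823004, 'R': array([[-0.9823508 , -0.18552749,  0.02380047],
       [-0.13119388,  0.59271688, -0.79465393],
       [ 0.13332321, -0.78375139, -0.60659597]]), 't': array([0.53018909, 0.18008884, 1.18801045])}
```

View pics/scene0.png

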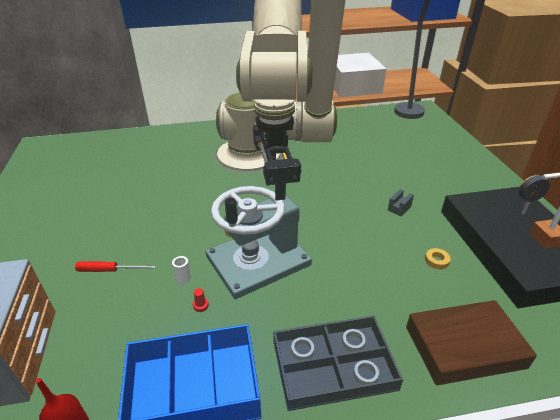

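View pics/side0.png

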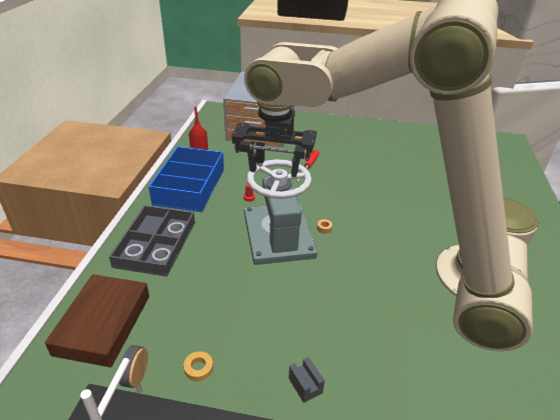

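The scene view shows the rim around (248,211), its hub at (247,205) and the black handle at (232,208). The side view has the rim at (279,178), with the gripper partly in front of it. Next I'll measure with depth and rays.

```bash
cat > h.py <<'E'
import numpy as np,cv2
def pts(d,c):
    v,u=np.mgrid[0:d.shape[0],0:d.shape[1]]
    X=np.stack([(u-c['cx'])/c['fx']*d,(v-c['cy'])/c['fy']*d,d],-1)
    return (X-c['t'])@c['R']   # R^T (X-t)
def ray(u,v,z,c):
    dr=c['R'].T@np.array([(u-c['cx'])/c['fx'],(v-c['cy'])/c['fy'],1]); o=-c['R'].T@c['t']
    return o+dr*(z-o[2])/dr[2]
E
python3 - <<'E'
from rig import r
from h import *
from scipy.optimize import least_squares
for n in ("scene","side"):
    c=r.get_calibration(n); d=np.load(n+"0.npy"); p=np.load(n+"0p.npy").astype(int)
    P=pts(d,c); mx=p.max(2); sat=mx-p.min(2)
    box=(P[...,0]>.4)&(P[...,0]<.85)&(P[...,1]>-.3)&(P[...,1]<.3)&(d>0)
    m=box&(P[...,2]>.172)&(P[...,2]<.2)&(mx>120)&(sat<40)
    Q=P[m]
    f=least_squares(lambda a:np.hypot(Q[:,0]-a[0],Q[:,1]-a[1])-a[2],[np.median(Q[:,0]),np.median(Q[:,1]),.077],loss='soft_l1',f_scale=.004)
    print(n,m.sum(),f.x)
    C=f.x
    h=box&(mx<60)&(P[...,2]>.2)&(P[...,2]<.26)&(np.hypot(P[...,0]-C[0],P[...,1]-C[1])<.11)
    if n=="scene" or 1:
        vs,us=np.where(h); print(h.sum()); 
        if h.sum(): print(us.min(),us.max(),vs.min(),vs.max(),P[h].mean(0),P[h].min(0),P[h].max(0))
    big=cv2.resize(np.load(n+"0p.npy")[140:320,170:350],None,fx=3.3,fy=3.3,interpolation=cv2.INTER_CUBIC); cv2.imwrite(f"pics/{n}z.png",big)
E
```

```text
scene 1451 [ 0.55391588 -0.06791121  0.07225344]
292
226 284 192 223 [ 0.61455395 -0.08517722  0.23495405] [ 0.59801098 -0.11733067  0.20008057] [0.62247903 0.00761887 0.25999241]
side 1108 [ 0.54534675 -0.05923632  0.07160221]
192
250 297 142 176 [ 0.58552068 -0.05832391  0.23519188] [ 0.49024216 -0.10825278  0.20071413] [0.61458018 0.01376613 0.25960301]
```

View pics/scenez.png

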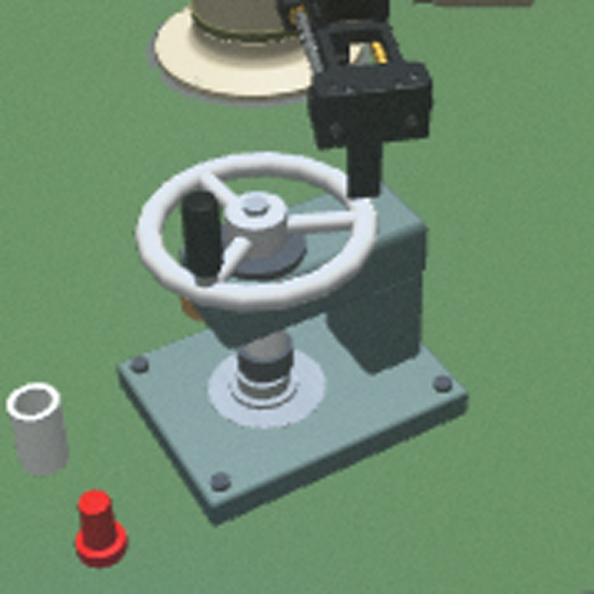

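View pics/sidez.png

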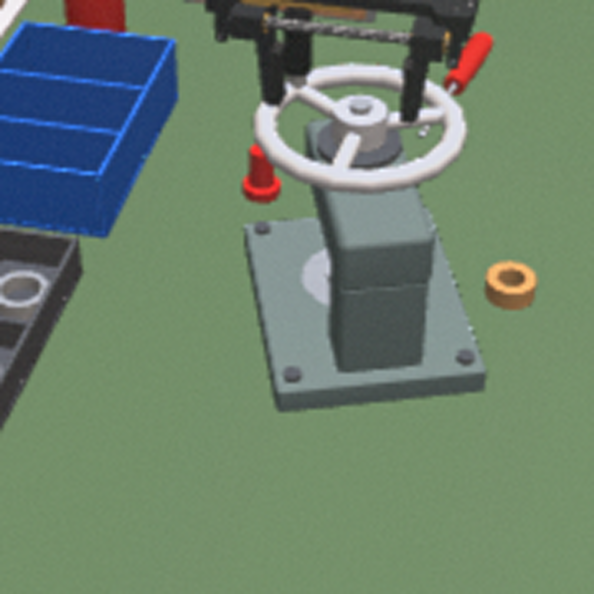

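```bash
python3 - <<'E'
from rig import r
from h import *
Z=lambda c,u,v,z:ray(u/3.3+170-.35,v/3.3+140-.35,z,c)
s=r.get_calibration("scene"); e=r.get_calibration("side")
print("screw",Z(s,257,204,.21),Z(e,360,102,.21))
print("hub top",Z(s,256,211,.196),Z(e,360,110,.196))
print("rim scene",(Z(s,136,229,.18)+Z(s,378,229,.18))/2,(Z(s,258,152,.18)+Z(s,258,307,.18))/2)
print("rim side",(Z(e,253,127,.18)+Z(e,467,127,.18))/2,(Z(e,360,65,.18)+Z(e,360,189,.18))/2)
print("handle top",Z(s,202,203,.254),Z(s,205,271,.198),Z(s,203.5,237,.226)); print("side",Z(e,298,76,.206),Z(e,297,41,.254))
E
```

```text
screw [ 0.5630034  -0.06593865  0.21      ] [ 0.54398024 -0.05213688  0.21      ]
hub top [ 0.55239248 -0.0659662   0.196     ] [ 0.54538014 -0.06214011  0.196     ]
rim scene [ 0.5520823  -0.06625099  0.18      ] [ 0.5466921  -0.06464365  0.18      ]
rim side [ 0.54466897 -0.06225829  0.18      ] [ 0.54582518 -0.06721018  0.18      ]
handle top [ 0.61304019 -0.10487239  0.254     ] [ 0.61206817 -0.10704118  0.198     ] [ 0.61186548 -0.1059071   0.226     ]
side [ 0.59989023 -0.084535    0.206     ] [ 0.59525384 -0.05834881  0.254     ]
```

Emit:
drive_tool([
  [0,0,0,0,0,-0.04,1],
  [0,0,0,0,0,-0.04,1],
  [0,0,0,-0.035,-0.01,-0.02,1],
  [0,0,0,-0.04,-0.01,0,1],
  [0,0,0,-0.04,-0.01,0,1],
], grip_force=20)

```text
time: 0.52
eef_pos: [0.5195, -0.1119, 0.3646]
eef_rot: [-0.004, 0.703, 0.711, -0.002]
ft_force: [1.0, -0.1, -0.1]
gripper_width: 0.644
```

Emit:
drive_tool([
  [0,0,0,-0.04,-0.01,0,1],
  [0,0,0,-0.04,-0.01,0,1],
  [0,0,0,-0.03,0,0,1],
  [0,0,0,0,0,0,1],
  [0,0,0,0,0,0,1],
])

```text
time: 0.93
eef_pos: [0.4969, -0.232, 0.3638]
eef_rot: [-0.005, 0.705, 0.709, -0.003]
ft_force: [-0.0, -0.5, -0.5]
gripper_width: 0.272
```

```bash
python3 - <<'E'
from rig import r
from h import *
print(r.observe()['eef_pos'],r.observe()['gripper_width'])
for n in ("scene","side"):
    p,d=r.capture(n); np.save(f"{n}1.npy",d); np.save(f"{n}1p.npy",p)
    cv2.imwrite(f"pics/{n}1z.png",cv2.resize(p[140:280,190:330],None,fx=4,fy=4,interpolation=cv2.INTER_CUBIC))
c=r.get_calibration("wrist"); p,d=r.capture("wrist"); cv2.imwrite("pics/w1.png",p); print(c)
E
```

```text
[ 0.49694003 -0.23199519  0.36377367] 0.27151745721733067
{'fx': 325.19226210127806, 'fy': 325.19226210127806, 'cx': 282.4931499699389, 'cy': 210.21984117810248, 'R': array([[ 0.99991502,  0.00770537, -0.01051597],
       [ 0.01061778, -0.94937763,  0.31395761],
       [-0.00756447, -0.31404259, -0.94937876]]), 't': array([-0.49150797, -0.2988847 ,  0.41696537])}
```

View pics/scene1z.png

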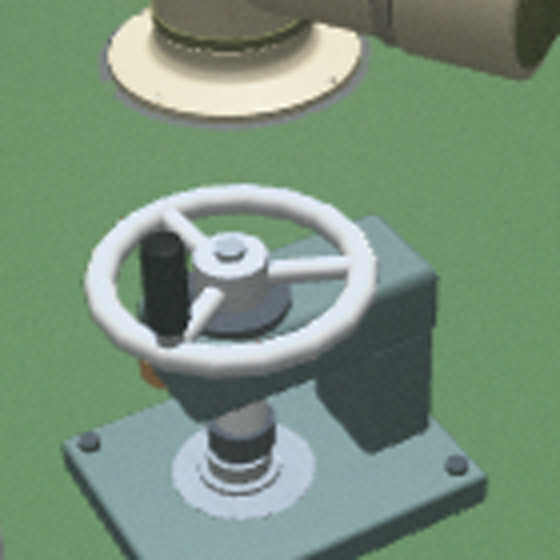

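View pics/side1z.png

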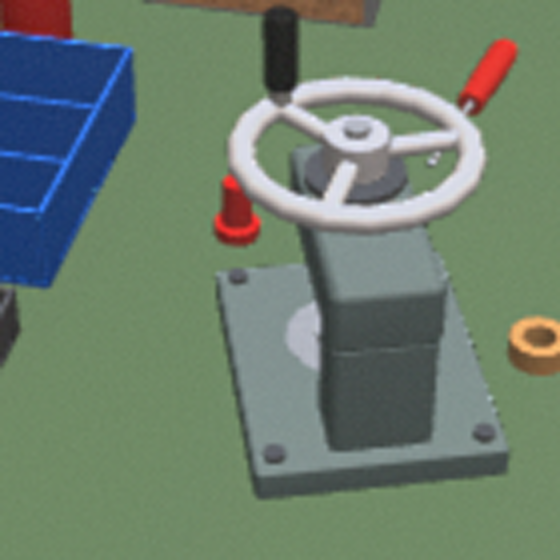

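View pics/w1.png

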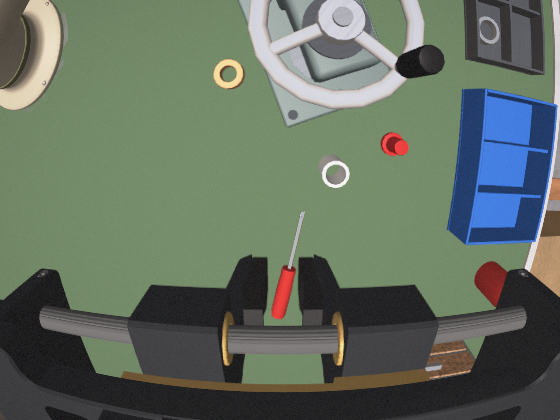

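All three views now show the handle clearly: scene crop (165,287), side crop (282,52), wrist (420,60). I'll triangulate from these.

```bash
cat >> h.py <<'E'
from scipy.optimize import least_squares
def handle(p,box):
    u0,u1,v0,v1=box; m=np.zeros(p.shape[:2],np.uint8)
    m[v0:v1,u0:u1]=(p[v0:v1,u0:u1].max(2)<62)*255
    n,l,st,ce=cv2.connectedComponentsWithStats(m)
    i=1+np.argmax(st[1:,4]); return ce[i],st[i]
def tri(uvs,cs):
    def f(X):
        o=[]
        for (u,v),c in zip(uvs,cs):
            x=c['R']@X+c['t']; o+=[c['cx']+c['fx']*x[0]/x[2]-u,c['cy']+c['fy']*x[1]/x[2]-v]
        return o
    s=least_squares(f,[.55,-.06,.2]); return s.x,np.abs(s.fun).max()
E
python3 - <<'E'
from rig import r
from h import *
s=r.get_calibration("scene"); e=r.get_calibration("side")
Z=lambda u,v:(u/4+190-.4,v/4+140-.4)
a,sa=handle(np.load("scene1p.npy"),(220,240,190,232)); b,sb=handle(np.load("side1p.npy"),(250,270,138,168)); print(a,sa,b,sb)
print("handle",tri([a,b],[s,e]))
print("screw",tri([Z(231,245),Z(357,129)],[s,e])); print("hubtop",tri([Z(230,254),Z(357,138)],[s,e]))
for n,c,q in (("scene",s,[(85,278),(377,278),(232,184),(232,372)]),("side",e,[(228,153),(485,153),(357,78),(357,229)])):
    P=[ray(*Z(*k),.18,c) for k in q]; print(n,(P[0]+P[1])/2,(P[2]+P[3])/2)
P=[ray(*Z(*k),.18,s)for k in q]
# rim points fit from depth
A=[]
for n,c in(("scene",s),("side",e)):
    d=np.load(n+"1.npy");p=np.load(n+"1p.npy").astype(int);Q=pts(d,c)
    m=(p.max(2)>120)&(np.ptp(p,2)<40)&(abs(Q[...,2]-.182)<.012)&(abs(np.hypot(Q[...,0]-.547,Q[...,1]+.065)-.076)<.016)
    q=Q[m];g=least_squares(lambda a:np.hypot(q[:,0]-a[0],q[:,1]-a[1])-a[2],[.547,-.065,.076],loss='soft_l1',f_scale=.003);print(n,m.sum(),g.x)
E
```

```text
[231.0334728  210.82426778] [226 198  11  26 239] [259.53125 151.8875 ] [256 142   8  21 160]
handle (array([ 0.60649362, -0.10649815,  0.22425893]), np.float64(0.286582777222975))
screw (array([ 0.54541861, -0.06453404,  0.1981972 ]), np.float64(0.07765226133926717))
hubtop (array([ 0.54505651, -0.0652179 ,  0.19122809]), np.float64(0.19915783442428392))
scene [ 0.55220932 -0.0666793   0.18      ] [ 0.54622506 -0.06512161  0.18      ]
side [ 0.54495078 -0.06355483  0.18      ] [ 0.54568937 -0.06806036  0.18      ]
scene 1136 [ 0.55385573 -0.06702521  0.07510294]
side 863 [ 0.54479959 -0.0591      0.07505612]
```

```bash
cat >> h.py <<'E'
C=np.array([.5455,-.0655]); PHI0=np.arctan2(-.041,.061)
def phi(P,hx=.0175,hy=.009,rh=.012,R=.072):
    # handle angle ahead (ccw) of pusher at contact, and n.t
    a=np.arctan2(P[1]-C[1],P[0]-C[0])
    for k in np.arange(0,1.2,.002):
        H=C+R*np.array([np.cos(a+k),np.sin(a+k)]); d=H-P; q=np.clip(d,[-hx,-hy],[hx,hy]); g=d-q
        if np.hypot(*g)>=rh:
            t=np.array([-np.sin(a+k),np.cos(a+k)]); return a+k,np.dot(g,t)/np.hypot(*g)
E
python3 - <<'E'
from h import *
for Rr in(.072,):
  for a in range(-74,300,12):
    P=C+Rr*np.array([np.cos(np.radians(a)),np.sin(np.radians(a))]); f,n=phi(P); n2=P+0
    print(a,P.round(3),"phi-a %.1f"%((np.degrees(f)-a+180)%360-180),"n.t %.2f"%n)
E
```

```text
-74 [ 0.565 -0.135] phi-a 25.4 n.t 0.98
-62 [ 0.579 -0.129] phi-a 24.4 n.t 0.99
-50 [ 0.592 -0.121] phi-a 21.8 n.t 0.88
-38 [ 0.602 -0.11 ] phi-a 19.1 n.t 0.95
-26 [ 0.61  -0.097] phi-a 17.6 n.t 0.99
-14 [ 0.615 -0.083] phi-a 17.0 n.t 1.00
-2 [ 0.617 -0.068] phi-a 17.0 n.t 0.97
10 [ 0.616 -0.053] phi-a 17.8 n.t 0.88
22 [ 0.612 -0.039] phi-a 19.8 n.t 0.75
34 [ 0.605 -0.025] phi-a 23.6 n.t 0.76
46 [ 0.596 -0.014] phi-a 25.3 n.t 0.94
58 [ 0.584 -0.004] phi-a 25.1 n.t 1.00
70 [0.57  0.002] phi-a 23.9 n.t 1.00
82 [0.556 0.006] phi-a 23.7 n.t 0.96
94 [0.54  0.006] phi-a 24.8 n.t 0.88
106 [0.526 0.004] phi-a 25.4 n.t 0.98
118 [ 0.512 -0.002] phi-a 24.4 n.t 0.99
130 [ 0.499 -0.01 ] phi-a 21.8 n.t 0.88
142 [ 0.489 -0.021] phi-a 19.1 n.t 0.95
154 [ 0.481 -0.034] phi-a 17.6 n.t 0.99
166 [ 0.476 -0.048] phi-a 17.0 n.t 1.00
178 [ 0.474 -0.063] phi-a 17.0 n.t 0.97
190 [ 0.475 -0.078] phi-a 17.8 n.t 0.88
202 [ 0.479 -0.092] phi-a 19.8 n.t 0.75
214 [ 0.486 -0.106] phi-a 23.6 n.t 0.76
226 [ 0.495 -0.117] phi-a 25.3 n.t 0.94
238 [ 0.507 -0.127] phi-a 25.1 n.t 1.00
250 [ 0.521 -0.133] phi-a 23.9 n.t 1.00
262 [ 0.535 -0.137] phi-a 23.7 n.t 0.96
274 [ 0.551 -0.137] phi-a 24.8 n.t 0.88
286 [ 0.565 -0.135] phi-a 25.4 n.t 0.98
298 [ 0.579 -0.129] phi-a 24.4 n.t 0.99
```

Emit:
drive_tool([
  [0,0,0,0.032,0.023,0,1],
  [0,0,0,0.032,0.023,0,1],
  [0,0,0,0.032,0.023,0,1],
  [0,0,0,0,0,0,1],
  [0,0,0,0,0,0,1],
])

```text
time: 1.5
eef_pos: [0.5684, -0.123, 0.3639]
eef_rot: [-0.004, 0.702, 0.712, -0.003]
ft_force: [-0.4, 0.0, 0.1]
gripper_width: 0.006
```

Emit:
drive_tool([
  [0,0,0,-0.014,-0.006,0.01,1],
  [0,0,0,0,0,0.035,1],
  [0,0,0,0,0,0.035,1],
  [0,0,0,0,0,0.035,1],
  [0,0,0,0,0,0,1],
])

```text
time: 1.92
eef_pos: [0.561, -0.1331, 0.2482]
eef_rot: [-0.001, 0.699, 0.715, -0.001]
ft_force: [0.5, -0.2, -0.4]
gripper_width: 0.004
```

```bash
python3 - <<'E'
from rig import r
from h import *
p,d=r.capture("scene"); cv2.imwrite("pics/s2.png",cv2.resize(p[140:280,190:330],None,fx=4,fy=4))
E
```

```text
(no output)
```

View pics/s2.png

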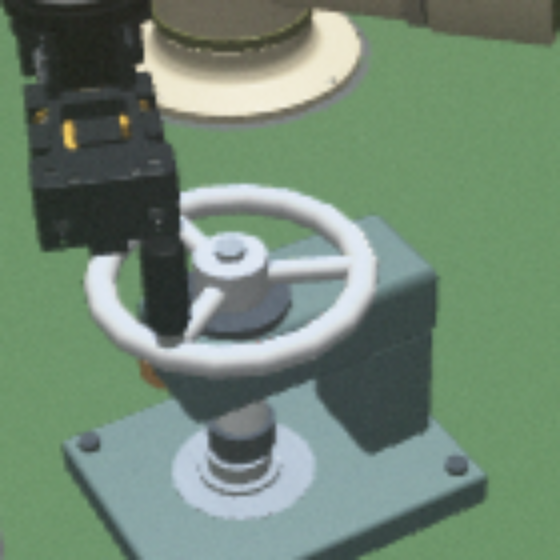

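Emit:
drive_tool([
  [0,0,1.3,0.004,0.018,0.002,1],
  [0,0,0,0.008,0.013,0,1],
  [0,0,0,0.011,0.01,0,1],
  [0,0,0,0.013,0.008,0,1],
  [0,0,0,0.014,0.005,0,1],
])

```text
time: 2.38
eef_pos: [0.6184, -0.0873, 0.2619]
eef_rot: [0.009, 0.71, 0.704, -0.001]
ft_force: [-1.6, -3.8, -3.3]
gripper_width: 0.01
```

```bash
cat > st.py <<'E'
from rig import r
from h import *
from scipy.spatial.transform import Rotation as Ro
import sys
o=r.observe(); q=o['eef_rot']; R=Ro.from_quat([*q[1:],q[0]]); G=Ro.from_quat([.7071068,.7071068,0,0])
P=o['eef_pos']; a=np.degrees(np.arctan2(*(P[:2]-C)[::-1]))
print("t",o['time'],"pos",P.round(4),"alpha %.1f rad %.4f"%(a,np.hypot(*(P[:2]-C))),"fix rot",(R.inv()*G).as_rotvec(degrees=True).round(1),"f",o['ft_force'].round(1),"vel",o['joint_velocities'].round(2))
f,n=phi(P[:2]);print("model handle deg %.1f (start %.1f)"%(np.degrees(f),np.degrees(PHI0)))
# next rows
step=float(sys.argv[1]) if len(sys.argv)>1 else 12
pr=P[:2]
for k in range(1,6):
    t=np.radians(a+k*step); X=C+.072*np.array([np.cos(t),np.sin(t)])
    d=R.inv().apply([*(X-pr),0]); print("row",d.round(3)[:2]); pr=X
E
python3 st.py
```

```text
t 2.3833 pos [ 0.6184 -0.0873  0.2619] alpha -16.6 rad 0.0760 fix rot [ 0.6  0.8 -0.5] f [-1.6 -3.8 -3.3] vel [ 0.29  0.05 -0.17 -0.02  0.09  0.3 ]
model handle deg -0.6 (start -33.9)
row [ 0.016 -0.001]
row [ 0.015 -0.   ]
row [ 0.015 -0.004]
row [ 0.014 -0.007]
row [ 0.012 -0.009]
```

Emit:
drive_tool([
  [0.6,0.8,-0.5,0.008,-0.001,0.009,1],
  [0,0,0,0.012,-0.002,0.007,1],
  [0,0,0,0.013,-0.003,0,1],
])

```text
time: 2.63
eef_pos: [0.6148, -0.0553, 0.2522]
eef_rot: [0.006, 0.707, 0.707, 0.002]
ft_force: [-2.9, -6.8, -5.3]
gripper_width: 0.004
```

```bash
python3 st.py
```

```text
t 2.6333 pos [ 0.6148 -0.0553  0.2522] alpha 8.3 rad 0.0700 fix rot [0.6 0.3 0.1] f [-2.9 -6.8 -5.3] vel [ 0.22 -0.11  0.14 -0.02 -0.04  0.22]
model handle deg 25.8 (start -33.9)
row [ 0.015 -0.002]
row [ 0.013 -0.007]
row [ 0.012 -0.009]
row [ 0.01  -0.012]
row [ 0.007 -0.013]
```

Emit:
drive_tool([
  [0.5,0.3,0,0.014,-0.002,0.005,1],
  [0,0,0,0.013,-0.006,0.003,1],
  [0,0,0,0.012,-0.008,0.002,1],
  [0,0,0,0.011,-0.01,0.002,1],
])

```text
time: 2.97
eef_pos: [0.5893, -0.0074, 0.2474]
eef_rot: [0.008, 0.707, 0.707, 0.001]
ft_force: [3.4, -1.7, 2.6]
gripper_width: 0.005
```

```bash
python3 st.py;python3 - <<'E'
from rig import r
from h import *
p,d=r.capture("scene"); cv2.imwrite("pics/s3.png",cv2.resize(p[140:280,190:330],None,fx=4,fy=4))
E
```

```text
t 2.9667 pos [ 0.5893 -0.0074  0.2474] alpha 53.0 rad 0.0727 fix rot [ 0.8  0.5 -0. ] f [ 3.4 -1.7  2.6] vel [ 0.18 -0.23  0.41 -0.01 -0.22  0.18]
model handle deg 78.2 (start -33.9)
row [ 0.007 -0.013]
row [ 0.005 -0.014]
row [ 0.002 -0.015]
row [-0.001 -0.015]
row [-0.004 -0.014]
```

View pics/s3.png

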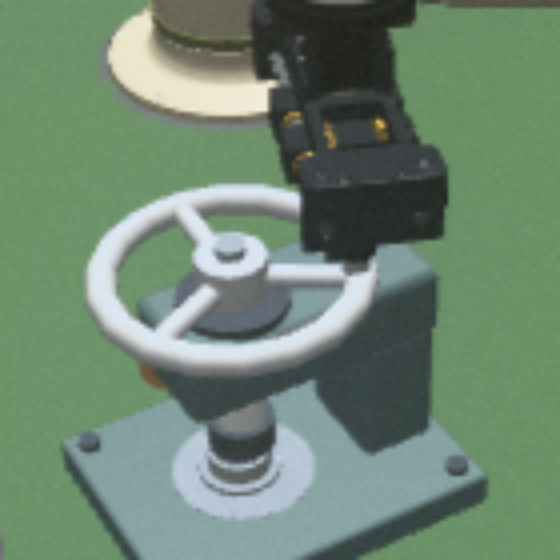

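The handle's spoke now points to the image right at about +80°, as the model says. I'll continue.

Emit:
drive_tool([
  [0.6,0.4,0,0.007,-0.013,0.002,1],
  [0,0,0,0.005,-0.014,0.001,1],
  [0,0,0,0.002,-0.014,0.001,1],
  [0,0,0,-0.001,-0.014,0.001,1],
  [0,0,0,-0.003,-0.013,0.001,1],
])

```text
time: 3.43
eef_pos: [0.5219, 0.0057, 0.2471]
eef_rot: [0.007, 0.705, 0.709, 0.007]
ft_force: [3.5, 1.7, -0.7]
gripper_width: 0.004
```

```bash
python3 st.py
```

```text
t 3.4333 pos [0.5219 0.0057 0.2471] alpha 108.3 rad 0.0750 fix rot [ 1.1 -0.   0.3] f [ 3.5  1.7 -0.7] vel [-0.14 -0.28  0.43  0.02 -0.19 -0.15]
model handle deg 132.7 (start -33.9)
row [-0.009 -0.013]
row [-0.009 -0.012]
row [-0.011 -0.01 ]
row [-0.013 -0.008]
row [-0.014 -0.005]
```

Emit:
drive_tool([
  [1,0,0.3,-0.009,-0.013,0.002,1],
  [0,0,0,-0.009,-0.011,0.001,1],
  [0,0,0,-0.011,-0.009,0.001,1],
  [0,0,0,-0.012,-0.007,0.001,1],
  [0,0,0,-0.013,-0.004,0,1],
])

```text
time: 3.85
eef_pos: [0.4759, -0.0455, 0.247]
eef_rot: [0.0, 0.705, 0.709, 0.007]
ft_force: [1.1, 3.9, -3.6]
gripper_width: 0.008
```

```bash
python3 st.py;python3 - <<'E'
from rig import r
from h import *
p,d=r.capture("scene"); cv2.imwrite("pics/s4.png",cv2.resize(p[140:280,190:330],None,fx=4,fy=4))
E
```

```text
t 3.85 pos [ 0.4759 -0.0455  0.247 ] alpha 163.9 rad 0.0724 fix rot [ 0.6 -0.6  0.3] f [ 1.1  3.9 -3.6] vel [-0.36 -0.07  0.08  0.03 -0.   -0.38]
model handle deg 180.8 (start -33.9)
row [-0.015 -0.002]
row [-0.015  0.   ]
row [-0.015  0.004]
row [-0.014  0.007]
row [-0.012  0.009]
```

View pics/s4.png

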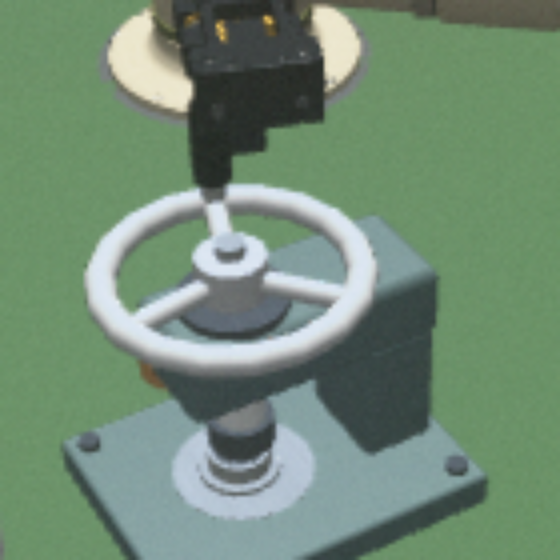

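The handle stands at the far side, near crop pixel (212,170), or about 180°. I'll continue.

Emit:
drive_tool([
  [0.6,-0.6,0.3,-0.014,-0.002,0.002,1],
  [0,0,0,-0.014,0,0.001,1],
  [0,0,0,-0.014,0.003,0.001,1],
  [0,0,0,-0.013,0.006,0,1],
  [0,0,0,-0.011,0.008,0,1],
])

```text
time: 4.32
eef_pos: [0.4908, -0.1097, 0.2469]
eef_rot: [-0.002, 0.706, 0.708, 0.005]
ft_force: [-2.0, 5.4, -2.6]
gripper_width: 0.002
```

```bash
python3 st.py
```

```text
t 4.3167 pos [ 0.4908 -0.1097  0.2469] alpha -141.0 rad 0.0703 fix rot [ 0.3 -0.6  0.1] f [-2.   5.4 -2.6] vel [-0.15  0.21 -0.32  0.03  0.14 -0.16]
model handle deg -116.8 (start -33.9)
row [-0.012  0.009]
row [-0.008  0.013]
row [-0.005  0.014]
row [-0.002  0.015]
row [0.001 0.015]
```

Emit:
drive_tool([
  [0.3,-0.6,0.1,-0.012,0.009,0.001,1],
  [0,0,0,-0.008,0.012,0.001,1],
  [0,0,0,-0.005,0.013,0,1],
  [0,0,0,-0.002,0.012,0,1],
])

```text
time: 4.65
eef_pos: [0.5364, -0.1367, 0.2465]
eef_rot: [-0.004, 0.707, 0.707, -0.001]
ft_force: [-4.3, 0.8, -2.2]
gripper_width: 0.004
```

```bash
python3 st.py
```

```text
t 4.65 pos [ 0.5364 -0.1367  0.2465] alpha -97.3 rad 0.0717 fix rot [-0.4 -0.3 -0. ] f [-4.3  0.8 -2.2] vel [ 0.09  0.26 -0.42  0.    0.2   0.09]
model handle deg -73.5 (start -33.9)
row [-0.001  0.015]
row [0.003 0.015]
row [0.006 0.014]
row [0.009 0.012]
row [0.011 0.01 ]
```

Emit:
drive_tool([
  [-0.4,-0.3,0,0,0.014,0.001,1],
  [0,0,0,0.003,0.011,0,1],
  [0,0,0,0.002,0.004,0,1],
  [0,0,0,0,0,0,1],
])

```text
time: 4.98
eef_pos: [0.5664, -0.1309, 0.2463]
eef_rot: [-0.003, 0.707, 0.707, -0.001]
ft_force: [-0.1, -0.3, -0.5]
gripper_width: 0.0
```

```bash
cat > chk.py <<'E'
import sys
from rig import r
from h import *
s=r.get_calibration("scene"); e=r.get_calibration("side")
k=sys.argv[1]
for n in("scene","side"):
    p,d=r.capture(n); np.save(f"{n}{k}p.npy",p); np.save(f"{n}{k}.npy",d)
    cv2.imwrite(f"pics/{n}{k}.png",cv2.resize(p[130:270,190:330],None,fx=4,fy=4))
E
python3 st.py; python3 chk.py 5
```

```text
t 4.9833 pos [ 0.5664 -0.1309  0.2463] alpha -72.2 rad 0.0686 fix rot [-0.3 -0.2 -0. ] f [-0.1 -0.3 -0.5] vel [-0.    0.   -0.    0.    0.01 -0.  ]
model handle deg -46.3 (start -33.9)
row [0.003 0.015]
row [0.009 0.012]
row [0.011 0.01 ]
row [0.013 0.008]
row [0.014 0.005]
```

View pics/scene5.png

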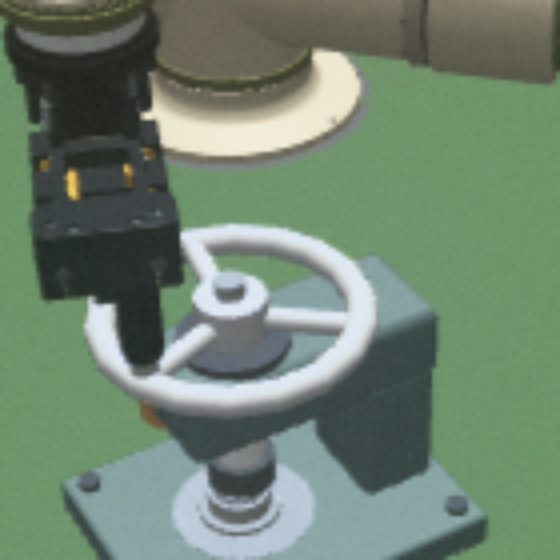

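View pics/side5.png

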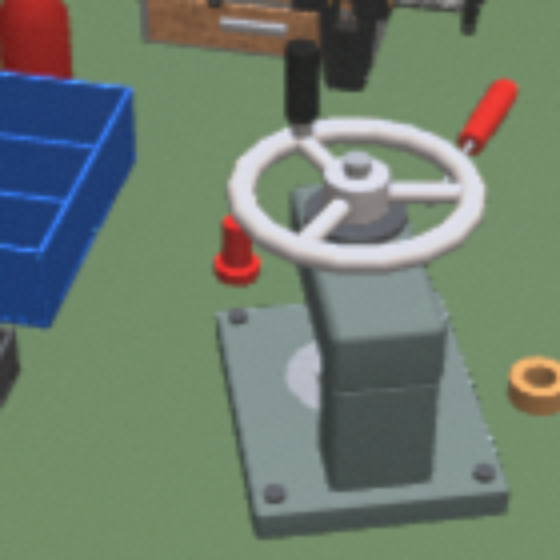

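Side crop: the handle is at (302,83), where the start position would be (282,92), so it is short of the mark. Comparing numerically.

```bash
cat > ang.py <<'E'
import sys
from rig import r
from h import *
s=r.get_calibration("scene"); e=r.get_calibration("side")
def side(k,b):
    p=np.load(f"side{k}p.npy"); a,st=handle(p,b); X=ray(*a,.2243,e); return a,st,X
for k,b in (("1",(250,270,138,168)),(sys.argv[1],tuple(map(int,sys.argv[2:6])))):
    a,st,X=side(k,b); 
    # handle angle on circle of .0735 with this column
    f=least_squares(lambda t:[((e['R']@np.array([C[0]+.0735*np.cos(t[0]),C[1]+.0735*np.sin(t[0]),.2243])+e['t'])[0]/(e['R']@np.array([C[0]+.0735*np.cos(t[0]),C[1]+.0735*np.sin(t[0]),.2243])+e['t'])[2])*e['fx']+e['cx']-a[0]],[-.7])
    print(k,a,st,X,"deg",np.degrees(f.x))
E
python3 ang.py 5 258 269 138 165
```

```text
1 [259.53125 151.8875 ] [256 142   8  21 160] [ 0.60616606 -0.10801176  0.2243    ] deg [-34.60198266]
5 [264.94482759 149.91034483] [261 140   8  21 145] [ 0.59428905 -0.12124625  0.2243    ] deg [-48.55057488]
```

Emit:
drive_tool([
  [0,0,0,0.002,0.006,0,1],
  [0,0,0,0.002,0.006,0,1],
  [0,0,0,0,0,0,1],
])

```text
time: 5.33
eef_pos: [0.5771, -0.127, 0.2469]
eef_rot: [-0.004, 0.708, 0.707, -0.002]
ft_force: [0.7, -0.8, -0.6]
gripper_width: 0.004
```

```bash
python3 st.py|head -2; python3 chk.py 6; python3 ang.py 6 254 268 138 165
```

```text
t 5.3333 pos [ 0.5771 -0.127   0.2469] alpha -62.8 rad 0.0692 fix rot [-0.4 -0.2 -0.1] f [ 0.7 -0.8 -0.6] vel [-0.01 -0.01  0.01 -0.   -0.   -0.01]
model handle deg -37.3 (start -33.9)
1 [259.53125 151.8875 ] [256 142   8  21 160] [ 0.60616606 -0.10801176  0.2243    ] deg [-34.60198266]
6 [261.93258427 149.98876404] [257 138  11  25 178] [ 0.60201576 -0.11904199  0.2243    ] deg [-41.07800795]
```

View pics/side6.png

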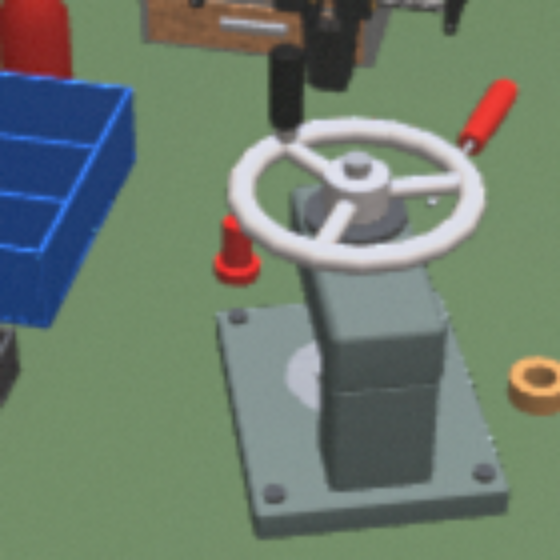

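```bash
python3 ang.py 6 254 265 141 165; python3 - <<'E'
from h import *
# row-wise edges of dark handle
for k in "156":
    p=np.load(f"side{k}p.npy").max(2).astype(int)
    for v in (148,153,158): print(k,v,p[v,252:272])
E
```

```text
1 [259.53125 151.8875 ] [256 142   8  21 160] [ 0.60616606 -0.10801176  0.2243    ] deg [-34.60198266]
6 [260.96527778 151.23611111] [257 141   8  22 144] [ 0.60317388 -0.11214279  0.2243    ] deg [-38.53681275]
1 148 [137 138 137  93  46  35  37  39  36  41  37  41  81 129 140 137 139 136
 139 137]
1 153 [139 138 141 114  59  36  34  39  36  34  37  43  81 133 139 139 138 138
 139 136]
1 158 [137 137 140 116  57  38  36  39  35  38  36  38  84 132 140 137 137 135
 135 135]
5 148 [139 139 140 138 138 140 141 141 139  73  34  36  39  40  38  37  39  61
 101  62]
5 153 [141 140 140 140 141 141 141 143 140  72  41  34  40  39  41  38  39  64
 136 142]
5 158 [141 140 141 143 142 144 142 143 138  74  39  37  33  37  38  38  36  70
 129 141]
6 148 [144 139 141 140 140  69  34  35  34  39  37  42  36  44  80  55  45  43
  42  43]
6 153 [142 141 140 143 141  73  39  38  36  40  41  40  35  56 134 145 142 141
 140 141]
6 158 [139 140 142 144 141  70  34  40  39  37  38  38  38  66 134 142 138 138
 139 139]
```

Emit:
drive_tool([
  [0,0,0,0.0015,0.0028,0,1],
  [0,0,0,0,0,0,1],
])

```text
time: 5.6
eef_pos: [0.5796, -0.1258, 0.2472]
eef_rot: [-0.003, 0.708, 0.706, -0.002]
ft_force: [-0.4, -0.3, -0.7]
gripper_width: 0.005
```

```bash
cat > sub.py <<'E'
import sys
from rig import r
from h import *
e=r.get_calibration("side")
def col(k,lo,hi):
    p=np.load(f"side{k}p.npy").max(2).astype(float); L=[]
    for v in range(151,160):
        w=np.clip((140-p[v,lo:hi])/103,0,1); w[w<.08]=0; L.append((w*np.arange(lo,hi)).sum()/w.sum())
    return np.mean(L)
def ang(c):
    def f(t):
        x=e['R']@np.array([C[0]+.0725*np.cos(t[0]),C[1]+.0725*np.sin(t[0]),.2243])+e['t']; return [x[0]/x[2]*e['fx']+e['cx']-c]
    return np.degrees(least_squares(f,[-.7]).x[0])
for k in ["1","5","6"]+sys.argv[1:]:
    lo,hi=(258,271) if k=="5" else (252,268)
    c=col(k,lo,hi); print(k,round(c,2),round(ang(c),1))
E
python3 st.py|head -2; python3 chk.py 7; python3 sub.py 7
```

```text
t 5.6 pos [ 0.5796 -0.1258  0.2472] alpha -60.5 rad 0.0693 fix rot [-0.4 -0.1 -0.1] f [-0.4 -0.3 -0.7] vel [-0.01 -0.01  0.01 -0.   -0.   -0.01]
model handle deg -35.3 (start -33.9)
1 259.75 -34.5
5 265.02 -48.3
6 261.07 -38.2
7 260.47 -36.5
```

Another 2° remains, about 2.5 mm.

Emit:
drive_tool([
  [0,0,0,0.0012,0.0022,0,1],
  [0,0,0,0,0,0,1],
])

```text
time: 5.87
eef_pos: [0.5816, -0.1249, 0.2474]
eef_rot: [-0.003, 0.708, 0.706, -0.002]
ft_force: [-1.1, 0.4, 0.8]
gripper_width: 0.004
```

```bash
python3 st.py|head -2; python3 chk.py 8; python3 sub.py 8
```

```text
t 5.8667 pos [ 0.5816 -0.1249  0.2474] alpha -58.7 rad 0.0695 fix rot [-0.4 -0.1 -0.1] f [-1.1  0.4  0.8] vel [-0.   -0.01  0.01 -0.   -0.   -0.01]
model handle deg -33.7 (start -33.9)
1 259.75 -34.5
5 265.02 -48.3
6 261.07 -38.2
8 260.06 -35.4
```

Emit:
drive_tool([
  [0,0,0,0.0006,0.0011,0,1],
  [0,0,0,0,0,0,1],
])

```text
time: 6.13
eef_pos: [0.5825, -0.1244, 0.2474]
eef_rot: [-0.003, 0.708, 0.706, -0.002]
ft_force: [-1.7, -0.8, -0.2]
gripper_width: 0.004
```

```bash
python3 st.py|head -2; python3 chk.py 9; python3 sub.py 9
```

```text
t 6.1333 pos [ 0.5825 -0.1244  0.2474] alpha -57.9 rad 0.0696 fix rot [-0.4 -0.1 -0.1] f [-1.7 -0.8 -0.2] vel [-0. -0.  0.  0. -0. -0.]
model handle deg -33.1 (start -33.9)
1 259.75 -34.5
5 265.02 -48.3
6 261.07 -38.2
9 259.87 -34.8
```

Now I'll back off, away from the handle, lift clear, and compare in the same clear views as at the start.

Emit:
drive_tool([
  [0,0,0,-0.008,-0.012,0,1],
  [0,0,0,-0.015,-0.015,0,1],
  [0,0,0,0,0,-0.04,1],
  [0,0,0,0,0,-0.04,1],
  [0,0,0,-0.02,-0.01,-0.035,1],
])

```text
time: 6.65
eef_pos: [0.5437, -0.1643, 0.3561]
eef_rot: [-0.013, 0.706, 0.708, -0.003]
ft_force: [0.9, -0.9, 0.1]
gripper_width: 0.004
```

Emit:
drive_tool([
  [0,0,0,-0.035,-0.02,0,1],
  [0,0,0,-0.035,-0.02,0,1],
  [0,0,0,0,0,0,1],
  [0,0,0,0,0,0,1],
])

```text
time: 6.98
eef_pos: [0.5032, -0.2394, 0.3658]
eef_rot: [-0.004, 0.706, 0.708, -0.001]
ft_force: [0.4, 0.1, 0.2]
gripper_width: 0.002
```

```bash
python3 chk.py 10; python3 sub.py 10; python3 - <<'E'
from rig import r
from h import *
print(r.observe()['eef_pos'])
s=r.get_calibration("scene"); e=r.get_calibration("side")
for k in("1","10"):
    a,_=handle(np.load(f"scene{k}p.npy"),(220,240,190,232)); b,_=handle(np.load(f"side{k}p.npy"),(250,270,138,168)); X,_=tri([a,b],[s,e]); print(k,a,b,X.round(4),np.degrees(np.arctan2(X[1]-C[1],X[0]-C[0])))
D=cv2.absdiff(np.load("scene1p.npy"),np.load("scene10p.npy")); 
cv2.imwrite("pics/fin.png",np.load("scene10p.npy")); cv2.imwrite("pics/diff.png",np.clip(D.astype(int)*3,0,255).astype(np.uint8))
E
```

```text
1 259.75 -34.5
5 265.02 -48.3
6 261.07 -38.2
10 259.62 -34.1
[ 0.50371799 -0.23843642  0.36541007]
1 [231.0334728  210.82426778] [259.53125 151.8875 ] [ 0.6065 -0.1065  0.2243] -33.907852165776156
10 [231.14468085 210.89787234] [259.5    151.8875] [ 0.6066 -0.1063  0.2242] -33.74062454739339
```

View pics/fin.png

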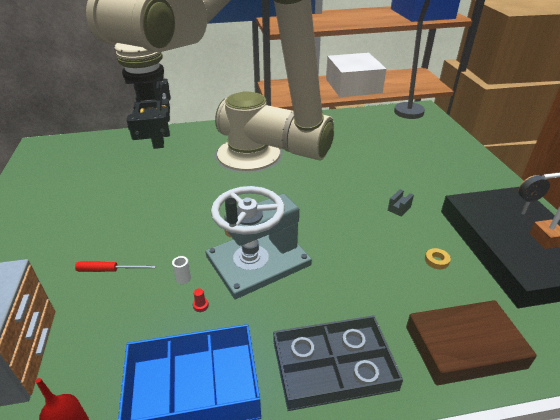

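View pics/diff.png

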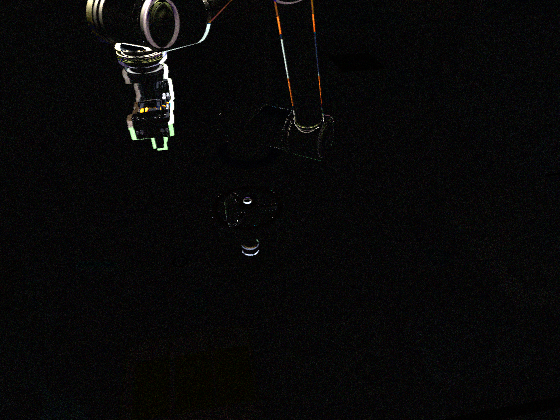

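The before/after difference shows only the arm, the raised screw end at (248,200) and the raised ram at (250,247). The handle is back within 0.4° and the loose parts haven't moved.

```bash
python3 -c "
from rig import r
print(r.close_job())"
```

```text
the job is handed in; nothing more can be done
None
```

I pushed the handle once round anticlockwise with the outside of the closed fingers, stopped where it started, and handed the job in after about 7 s of robot time.

- **Handle:** in the last check it stood at −33.7°, against −33.9° at the start. The side view alone gave a 0.4° difference, which is within my measuring error.
- **Ram and loose parts:** comparing the scene view before and after, only the arm, the raised screw end and the raised ram had changed. The bearing and the other loose parts visible there had not moved. I did not check the spacer separately; the press mostly hides it in that view.
- **Robot:** it finished clear of everything, with the tool about 0.12 m above the top of the handle and off to the side. The wrist force readings stayed below 10 N.
- **Deviation:** early in the push the tool rose about 14 mm above its planned height. I corrected this within the next few moves, and the fingers stayed on the handle throughout.

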